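# Close a plaster mould in the cam clamp

### The job

Get the plaster mould ready for casting: lower the loose half gently (no dropping) into the clamp's bed, between its mate and the pressure plate, with the hollow seam face towards the mate, and let go. Then swing the red cam lever anticlockwise until the seam between the halves has just closed, and only about 15 degrees further so that the rubber buffer nips the mould firm; do not overrun, or the plaster will be crushed. Let go of the lever and leave the mugs and the plaster bats where they stand.

Things in the scene. Friction and masses are not known exactly. Their poses are not given: they have to be found in the camera images.
- clamp: Cam clamp, green base plate 150 x 300 x 12 mm, bolted down. Origin on the table under the middle of the bed; z up. y is the clamping axis: backstop at -y, pressure plate, cam and lever at +y. Bed floor at z = 12 mm. Two bed guides with flared tops (48 mm above the table) stand 115 mm apart in x, from y = -44 to +50 mm; the 110 mm wide mould halves stand between them.
- backstop: Green angle bracket, 100 mm wide, 75 mm high, bolted to the clamp's base plate (immovable, but its place along the clamping axis differs from job to job). Origin on the bed floor in the plane of its face, which looks to +y. half_a stands against it.
- half_a: The mate: loose plaster half mould, 0.5 kg, standing in the bed, back to the backstop, axes parallel to the clamp's. Body 110 (x) x 42 (y) x 80 (z) mm; centred on top a pouring neck 50 (x) x 42 (y) mm, up to z = 120 mm. Origin at the centre of its underside. Hollow seam face (with round natches) at y = +21 mm, plain back at y = -21 mm.
- half_b: The loose half to be loaded, about 0.5 kg, upright on the table at first; sizes as half_a: body 110 (x) x 42 (y) x 80 (z) mm, neck 50 (x) x 42 (y) mm up to z = 120 mm. Origin at the centre of its underside, z up. Hollow seam face at y = -21 mm, plain back at y = +21 mm: loaded correctly, its axes are parallel to the clamp's. The open clamp has 8 to 16 mm more room than its 42 mm.
- half_b_neck (a point): Point on the middle axis of half_b's neck, 102 mm above its underside, 18 mm below the neck's top: grip it here from above, across the neck's 50 mm width (along half_b's x).
- half_a_seam (a point): Centre of half_a's seam face, 40 mm above its underside. Axes as half_a.
- half_b_seam (a point): Centre of half_b's seam face, 40 mm above its underside. Axes as half_b. It meets half_a_seam when the mould is closed.
- half_b_back (a point): Centre of half_b's plain back face, 40 mm above its underside; the pressure plate bears here.
- plate_face (a point): Centre of the face of the aluminium pressure plate, 46 mm above the table; axes as the clamp. The plate is 94 mm wide, 16 to 76 mm above the table, its top edge bent back as a lead-in up to 84 mm. With lever 0 it is at y = +55 mm in the clamp's frame and moves to -y by 10 mm per rad of lever until the mould stops it.
- lever (a joint): Angle of the cam lever, rad: 0 = fully open, grows anticlockwise seen from above, end stop 2.3; starts nearly open. The cam moves the follower 10 mm per rad over the whole range. The lever is stiff (0.55 N m, about 5.5 N at the knob) and stays where it is left, also when clamped; clamping adds 0.01 N m for each N of clamping force.
- buffer (a joint): Squeeze of the black rubber buffer between follower and pressure plate, m: 0 = slack, grows by nearly 10 mm per rad of lever once the halves are pressed together; a spring of 10 N/mm. 15 degrees of lever after the seam has closed gives about 2.2 mm (the plaster and its seats take up the first few tenths); above 4.5 mm the plaster is crushed.
- cam_pivot (a point): Point on the vertical axis of cam and lever, 60 mm above the table, at y = +119 mm in the clamp's frame.
- knob_grip (a point): Point on the axis of the black knob upright at the end of the red lever, 104 mm above the table, 100 mm from the pivot axis. Knob 27 mm thick, 66 to 124 mm above the table, spinning freely on the lever, whose arm lies below it (top at 65 mm). From above in the clamp's frame, the direction from pivot to knob is 0.971 rad + lever angle, anticlockwise from +x.
- mug_white: White mug, 80 mm across, 92 mm high, loose bystander. Origin at the centre of its underside.
- mug_blue: Blue mug, 80 mm across, 92 mm high, loose bystander. Origin at the centre of its underside.
- bats: Stack of round plaster bats, 120 mm across, 48 mm high, loose bystander. Origin at the centre of its underside.
Mind the look-alikes: they are no part of the job. Leave any blue look-alike of the half_b alone. What is shaped like the half_a but orange is not meant.

How it is judged (in metres and radians):
On the way:
1. the loose half stands upright on the bed floor, between its mate and the pressure plate, seam faces towards each other and less than 25 mm apart, and has been let go, before the buffer is squeezed (distance between half_b_seam and half_a_seam below 0.025 m and z of half_b_seam in the frame of half_a_seam below 0.003 m and angle between half_b's own z axis and vertical below 0.06 rad and contact force between the fingers and half_b below 0.2 N and value of joint buffer below 0.0008 m), for 0.2 s.
At the end, for the whole second after the job is handed in: Mould standing in the bed, seam closed (gap under 1.5 mm, seam centres within 7 mm, halves upright and parallel within 0.04 rad), lever released and at rest with the rubber buffer squeezed 0.8 to 4.5 mm (15 degrees past closing gives about 2.2 mm) (y of half_b_seam in the frame of half_a_seam below 0.0015 m and distance between half_b_seam and half_a_seam below 0.007 m and z of half_b_seam in the frame of half_a_seam below 0.003 m and angle between each of half_b, half_a's own z axis and vertical below 0.04 rad and angle between the y axis of half_b and the y axis of half_a, either way round below 0.04 rad and value of joint buffer between 0.0008 and 0.0045 m and velocity of joint lever between -0.02 and 0.02 rad/s and linear speed of half_b below 0.01 m/s); the robot touches nothing.
It fails at once if the clamp is overrun: the buffer is squeezed by more than 4.5 mm and the plaster is crushed (value of joint buffer above 0.0045 m).
It fails at once if the loose half is dropped or knocked: it moves faster than 0.45 m/s while not held by the fingers (contact force between the fingers and half_b below 0.1 N and linear speed of half_b above 0.45 m/s).
It fails at once if a mug or the bats are shifted by more than 20 mm (distance of any of mug_white, mug_blue, bats from where it was at the start of the episode above 0.02 m).
It also fails if it takes over 64 s, if anything falls off the work surface, if the arm or the gripper's body presses on something with over 40 N, if the wrist force passes 120 N, or if a joint passes its speed limit or range.

### The arm

A 7-joint arm with a two-finger parallel gripper is mounted at the origin on the work surface. World frame = base frame: x ahead of the robot, y to its left, z up, the work surface at z = 0. Lengths are in mm, angles in rad, forces in N, time in s.
With the tool pointing down it reaches from about 400 to 850 mm from the base axis. Payload 4.5 kg.
Tool frame: the origin (TCP) lies at the centre of the arm's flange, where the gripper is bolted on; the fingertips stand finger_overhang ahead of it and the grasp point (between the pads) lies 155 mm ahead of it (finger_overhang is the distance from the TCP to the fingertips, in mm); z points along the fingers, y is the line along which they close (so a half turn about z gives the same grasp; the last joint's range is limited). The gripper opens to 85 mm and grips with 20 to 120 N. Pads are 22 mm wide; open, the fingers measure 114 mm over their backs; the gripper's body (76 mm by 85 mm) begins 54 mm behind the grasp point. The pads swing forward as they close: fully open they stand 13 mm farther back than shut.
Start: joints at [1.284, 0.689, -0.195, 1.565, 0.157, 0.902, -0.215], TCP at [197.102, -593.118, 404.717] pointing down, gripper open.
Joint ranges: [-3.01, 3.01], [-0.46, 2.08], [-1.47, 1.51], [0.13, 2.56], [-1, 4.14], [0.04, 2.09], [-2.66, 2.66]. Speed limits (rad/s): [2.57, 2.57, 3.14, 3.14, 3.14, 3.14, 3.14].

### API

Orientations are given as a unit quaternion [x, y, z, w].
In Python, from plant import move_pose, line_to, move_j, move_gripper, dwell, inverse_kinematics, state, get_image, camera_model, Unreachable, hand_in, finger_overhang gives the robot as it stands. Calls block until the motion is done:
- move_pose(position, orientation): joint-space move of the TCP to a pose.
- line_to(position, ori=None, max_speed=150, until_force=None): straight line of the TCP; ori=None keeps the orientation; max_speed is the mean speed in mm/s. With until_force (N) it stops when the force on the tool has changed by that much, and returns True; else False.
- move_j(angles): joint-space move.
- move_gripper(opening): finger opening in mm; the grip force is fixed at half the most; returns when the fingers have stopped.
- dwell(seconds).
- inverse_kinematics(position, orientation): joint angles nearest the present ones, or None.
- state(): the state.
- get_image(name): name is "scene" or "top" or "wrist"; returns the picture (420x560x3 uint8, blue, green, red); there is no depth.
- camera_model(name): a dict with "fovy" (degrees; the focal length in pixels is half the picture's height over the tangent of half this angle, whatever the lens; pixels are square), "cx", "cy" (the principal point, pixels), "k1" (the pictures are not rectified: a ray, as slopes to the right and down, at radius r is drawn at 1 + k1 r^2 times it, then the intrinsics apply), "rvec" (rotation vector, rad) and "tvec" (3), from world to camera coordinates, as OpenCV has them; the wrist camera has in their place "T_tool_cam" (4x4, takes a point from camera to tool coordinates, whose origin is the TCP and whose axes are the flange's). Camera axes: x right, y down, z forward; pixel columns grow to the right and rows downward; lengths in mm; the calibration is good to about 2 mm. A picture is of the moment at which its call begins: read the wrist's pose just before it. camera_model takes no time and is no camera call.
A pose or a line that the arm cannot do raises Unreachable and nothing moves.
- hand_in(): hands the job in; it is judged then, once.
The state is a dict: "time_s": time; "joints": joint angles; "qvel": joint speeds; "joint_efforts": joint torques, N m; "position": TCP position; "tcp_rot": TCP orientation; "contact_force": force on the tool from outside, world axes, zero at the start; "wrist_torque": the same for the moment, N m; "gripper_width": finger opening in mm; "grasp_force": force on a finger pad.
Only numpy, scipy, OpenCV 4.12 (cv2) and the standard library are available. Lean on these libraries where they do the work, as an engineer would, in place of code of your own. Each camera call takes 0.05 s, during which the arm holds its last target. There are 200 camera calls.

## Working session

There is one attempt and no reset: what is moved stays moved. The work goes in short steps, each a Python script; the robot and the scene stay as the last script left them, time stands still between calls to the robot, and variables do not carry over. Pictures are saved under pics/ and viewed, at most 12 in all, crops included, and the job is handed in when it is done.

```bash
ls; mkdir -p pics
python3 - <<'E'
from plant import *
import cv2
print(finger_overhang if not callable(finger_overhang) else finger_overhang()); s=state(); print(s)
for n in ("scene","top","wrist"):
    cv2.imwrite(f"pics/{n}0.png",get_image(n)); print(n,camera_model(n))
E
```

```text
pics
173.4
{'time_s': 0.0, 'joints': array([ 1.28378819,  0.69004243, -0.19451911,  1.56637028,  0.15731661,
        0.90245958, -0.21510009]), 'qvel': array([0.00263538, 0.00150333, 0.00015885, 0.00122277, 0.00011344,
       0.00071704, 0.00021039]), 'joint_efforts': array([-1.17125815e-04, -5.39604950e+01, -1.26629591e+00, -1.58540976e+01,
        9.21298983e-03,  9.61711019e-03,  1.00146153e-05]), 'position': array([ 196.95427341, -592.80851257,  403.84038932]), 'tcp_rot': array([ 9.87154257e-01,  1.59767278e-01, -2.17372865e-04, -9.17360186e-04]), 'contact_force': array([ 0.51761918, -0.72215852, -0.06530807]), 'wrist_torque': array([-0.02752059, -0.03469097, -0.05904699]), 'grasp_force': 0.0, 'gripper_width': 85.42596809461254}
scene {'fovy': 44.0517184703746, 'cx': 287.89414942130736, 'cy': 209.33589845964642, 'k1': -0.13781732039089958, 'rvec': array([ 2.11494756,  1.00872291, -0.4397162 ]), 'tvec': array([-321.26481785, -240.5951553 , 1977.40593525])}
top {'fovy': 48.91860729358616, 'cx': 281.7075266379341, 'cy': 208.30219485456, 'k1': -0.039232533019396686, 'rvec': array([ 2.12271289, -2.17317873,  0.14064713]), 'tvec': array([ -15.98683673,  584.41263877, 1362.44501248])}
wrist {'fovy': 71.57644774616686, 'cx': 280.70510518922276, 'cy': 211.91250046041904, 'k1': -0.01668693237851007, 'T_tool_cam': array([[-7.95433063e-04, -9.63436491e-01, -2.67935619e-01,
         6.79919488e+01],
       [ 9.99999578e-01, -6.42973702e-04, -6.56756277e-04,
         1.44477612e-03],
       [ 4.60467405e-04, -2.67936028e-01,  9.63436595e-01,
         3.05833130e+01],
       [ 0.00000000e+00,  0.00000000e+00,  0.00000000e+00,
         1.00000000e+00]])}
```

View pics/scene0.png

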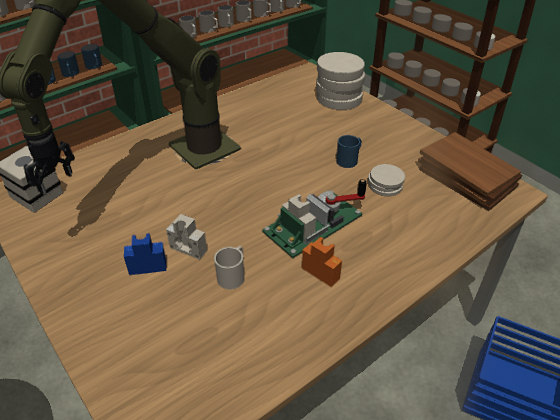

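View pics/top0.png

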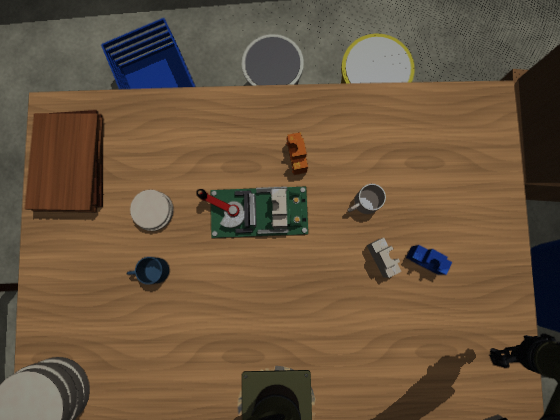

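The white half at top px (385,258) is the candidate for half_b. The blue one at (430,260) is a look-alike, and the orange one at (298,152) looks like half_a and isn't meant. I'll confirm this in an enlarged crop.

Run:
```python
import cv2,numpy as np
t=cv2.imread("pics/top0.png"); s=cv2.imread("pics/scene0.png")
def c(im,x,y,w,h,k): return cv2.resize(im[y:y+h,x:x+w],None,fx=k,fy=k,interpolation=cv2.INTER_CUBIC)
a=c(t,190,170,125,80,6.4)[:300]
cv2.imwrite("pics/c1.png",c(t,190,170,130,90,6))
b=np.hstack([c(t,360,225,50,70,8),c(s,160,210,50,70,8)])
cv2.imwrite("pics/c2.png",b)
```

```text
(no output)
```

View pics/c1.png

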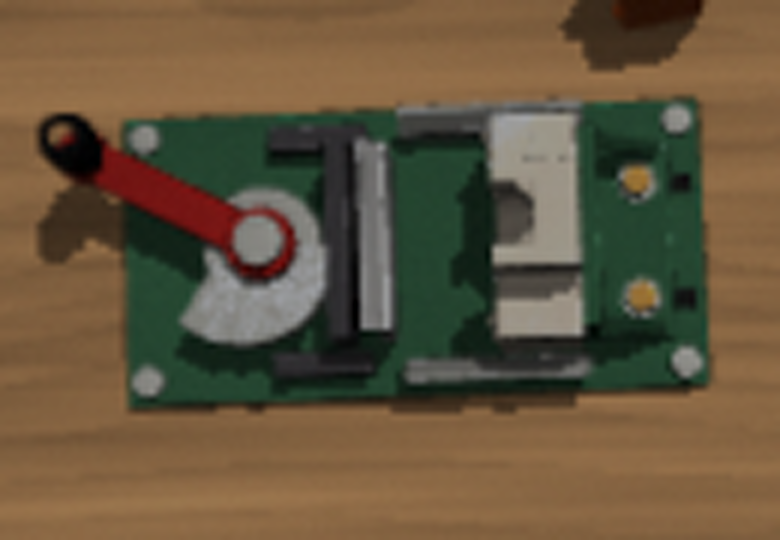

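View pics/c2.png

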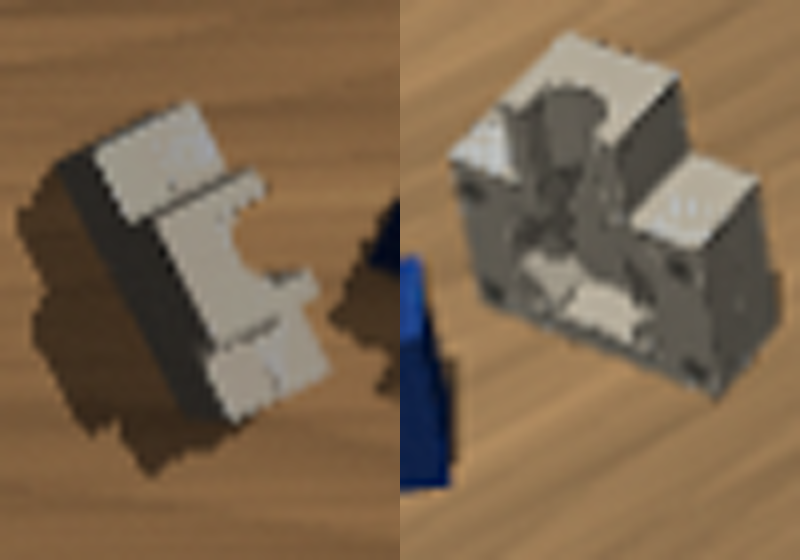

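Crop c2 confirms half_b: it is white, stands upright, and its hollow face looks to image right (−y, away from the clamp's +y). In c1, half_a's hollow faces the plate at left. Next I compute coarse poses and take close wrist views.

```bash
cat > h.py <<'E'
from plant import *
import cv2,numpy as np
from scipy.spatial.transform import Rotation as R
def cam(name,st=None):
    m=camera_model(name); f=210/np.tan(np.radians(m["fovy"]/2))
    K=np.array([[f,0,m["cx"]],[0,f,m["cy"]],[0,0,1]]); D=np.array([m["k1"],0,0,0,0.])
    if name=="wrist":
        T=np.eye(4);T[:3,:3]=R.from_quat(st["tcp_rot"]).as_matrix();T[:3,3]=st["position"]
        W=np.linalg.inv(T@m["T_tool_cam"]); return K,D,W[:3,:3],W[:3,3]
    return K,D,R.from_rotvec(m["rvec"]).as_matrix(),np.array(m["tvec"])
def onz(c,px,z):
    K,D,Rm,t=c; n=cv2.undistortPoints(np.array(px,float).reshape(-1,1,2),K,D)[:,0]
    d=np.c_[n,np.ones(len(n))]@Rm; o=-Rm.T@t
    z=np.broadcast_to(z,len(n)); return o+d*((z-o[2])/d[:,2])[:,None]
def proj(c,P):
    K,D,Rm,t=c; return cv2.projectPoints(np.array(P,float).reshape(-1,1,3),cv2.Rodrigues(Rm)[0],t,K,D)[0][:,0]
def q(yaw):  # tool down; tool y axis along world direction: tool x at yaw
    return R.from_euler("xz",[np.pi,0]).as_quat() if yaw==0 else (R.from_euler("z",yaw)*R.from_euler("x",np.pi)).as_quat()
E
python3 - <<'E'
from h import *
np.set_printoptions(precision=1,suppress=True)
c=cam("top")
f=lambda L,x,y,k:(np.array(L)+.5)/k-.5+[x,y]
P=onz(c,f([(124,122),(130,408),(708,383),(697,100)],190,170,6),12);print(P,P.mean(0),np.linalg.norm(P-np.roll(P,1,0),axis=1))
P=onz(c,f([(95,155),(190,100),(328,372),(240,422)],360,225,8),80);print(P,P.mean(0),np.linalg.norm(P-np.roll(P,1,0),axis=1))
print(onz(c,f([(70,145)],190,170,6),124), onz(c,f([(257,238)],190,170,6),75))
print(R.from_quat(state()["tcp_rot"]).as_matrix())
E
```

```text
[[ 651.   192.1   12. ]
 [ 501.9  189.3   12. ]
 [ 507.9 -107.3   12. ]
 [ 655.3 -106.1   12. ]] [579.  42.  12.] [298.3 149.1 296.7 147.4]
[[ 467.1 -289.4   80. ]
 [ 486.3 -325.1   80. ]
 [ 386.4 -370.2   80. ]
 [ 369.3 -337.3   80. ]] [ 427.3 -330.5   80. ] [108.9  40.6 109.6  37.1]
[[620.1 200.1 124. ]] [[579.7 116.2  75. ]]
[[ 0.9  0.3 -0. ]
 [ 0.3 -0.9  0. ]
 [-0.  -0.  -1. ]]
```

Run:
```python
from h import *
np.set_printoptions(precision=2,suppress=True)
for s in (-1,1):
    print(s,[inverse_kinematics(p,q(s*np.pi/2+y)) for p,y in (((427,-330,330),.44),((427,-330,257),.44),((579,10,400),.015),((579,10,257+12),.015))])
```

```text
-1 [array([ 0.44,  0.7 ,  0.22,  1.91, -0.27,  0.56, -1.86]), array([ 0.48,  0.82,  0.16,  1.95, -0.31,  0.4 , -1.82]), array([-0.63,  0.89,  1.09,  1.75, -0.89,  1.09, -2.36]), array([-0.35,  0.88,  0.46,  1.84, -0.66,  0.59, -2.6 ])]
1 [array([ 0.88,  0.73, -0.52,  1.89,  0.55,  0.67,  0.47]), array([ 0.79,  0.83, -0.37,  1.93,  0.6 ,  0.49,  0.43]), array([ 0.19,  0.67, -0.49,  1.7 ,  0.39,  0.87, -0.45]), array([ 0.11,  0.84, -0.35,  1.81,  0.49,  0.58, -0.54])]
```

Run:
```python
from h import *
import pickle
d={}
for n,p,y in (("clamp",(579,45,400),.015),("half",(427,-330,350),.44)):
    move_pose(p,q(np.pi/2+y)); dwell(.3); s=state(); im=get_image("wrist"); d[n]=s
    cv2.imwrite(f"pics/w_{n}.png",im); print(s["time_s"],s["position"]); 
    cv2.imwrite(f"pics/w_{n}L.png",cv2.resize(im,(800,600),interpolation=cv2.INTER_CUBIC))
pickle.dump(d,open("d.pkl","wb"))
```

```text
3.075 [579.04146138  44.67503465 399.99797047]
4.9333 [ 427.47073169 -329.45440262  350.10119559]
```

View pics/w_clampL.png

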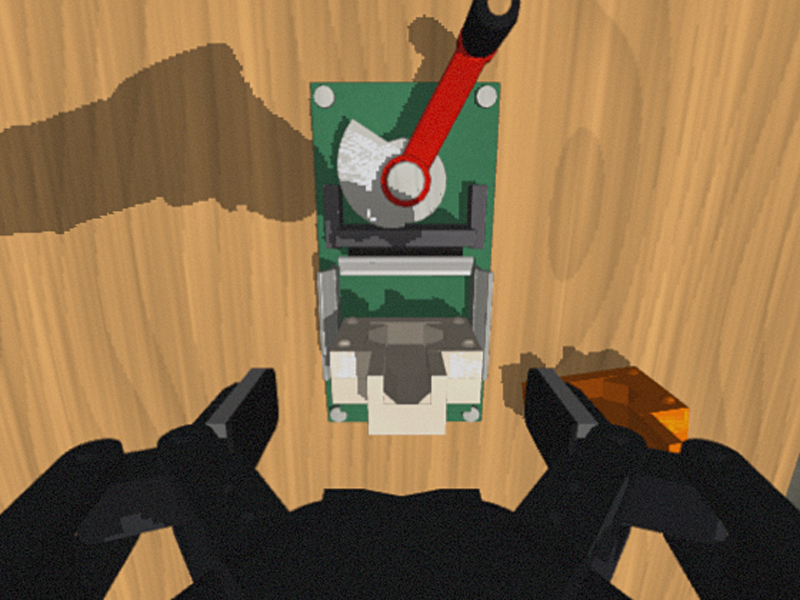

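View pics/w_halfL.png

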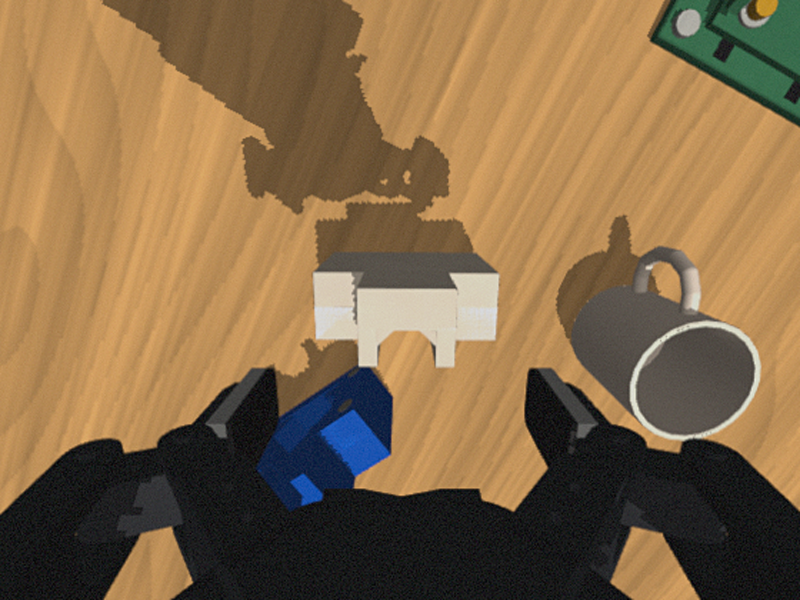

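Picked at 800 px scale:
- **half_b:** body top (315,273), (497,272), (496,340), (316,340); neck top (357,289), (458,289), (455,366), (358,367). The seam is on the side away from the camera.
- **half_a:** seam edge (331,351)–(483,350).
- **Plate bend line:** (340,275)–(474,274).
- **Base corners:** (310,82), (500,83), (482,421), (328,421).

Run:
```python
from h import *
import pickle
np.set_printoptions(precision=1,suppress=True)
d=pickle.load(open("d.pkl","rb"))
f=lambda L:(np.array(L)+.5)/(800/560)-.5
def show(n,k,L,z):
    P=onz(cam("wrist",d[k]),f(L),z); 
    print(n,P[:,:2].tolist().__repr__() if 0 else P[:,:2].ravel(),"mean",P.mean(0)[:2],"len",np.linalg.norm(P-np.roll(P,-1,0),axis=1), "yaw",np.arctan2(*(P[0]-P[1])[[1,0]]))
    return P
show("body","half",[(315,273),(497,272),(496,340),(316,340)],80)
show("neck","half",[(357,289),(458,289),(455,366),(358,367)],120)
show("a body","clamp",[(331,351),(483,350),(481,403),(332,404)],92)
show("a neck","clamp",[(368,378),(446,377),(445,434),(369,434)],132)
show("plate76","clamp",[(340,275),(474,274)],76)
show("base","clamp",[(310,82),(500,83),(482,421),(328,421)],12)
show("cap","clamp",[(407,181)],72); show("knob","clamp",[(497,5)],124)
```

```text
body [ 373.6 -333.3  469.8 -287.3  489.7 -324.8  389.9 -371.8] mean [ 430.8 -329.3] len [106.7  42.5 110.4  41.8] yaw -2.695758789535805
neck [ 399.5 -321.   444.6 -299.8  462.1 -337.   416.7 -359. ] mean [ 430.7 -329.2] len [49.8 41.2 50.4 41.7] yaw -2.7013911293222233
a body [529.6  -0.9 638.3   1.3 639.6 -40.9 528.9 -43.2] mean [584.1 -21. ] len [108.7  42.2 110.7  42.3] yaw -3.1211229896112083
a neck [559.1  -2.3 607.7  -1.  608.8 -41.5 559.4 -42.2] mean [583.7 -21.8] len [48.7 40.6 49.4 39.9] yaw -3.1142302725218194
plate76 [535.1  51.2 631.4  53.3] mean [583.2  52.2] len [96.3 96.3] yaw -3.120387822130755
base [ 506.   191.2  654.4  192.5  659.6 -104.6  510.3 -106.6] mean [582.6  43.1] len [148.4 297.2 149.4 297.8] yaw -3.1324639064154933Traceback (most recent call last):
  File "<stdin>", line 16, in <module>
  File "<stdin>", line 8, in show
IndexError: index 1 is out of bounds for axis 0 with size 1
```

Run:
```python
from h import *
g=q(np.pi/2+.443); x,y=430.7,-329.2
line_to((x,y,300),g); line_to((x,y,257),g,60); move_gripper(45); s=state(); print(s["gripper_width"],s["grasp_force"],s["position"],s["contact_force"])
line_to((x,y,280),g,40); line_to((x,y,410),g,150); s=state(); print(s["contact_force"],s["gripper_width"],s["wrist_torque"])
p=q(np.pi/2+.017); move_pose((583.2,25.9,410),p); dwell(.3); s=state(); print(s["time_s"],s["position"],s["contact_force"])
im=get_image("wrist"); cv2.imwrite("pics/w_hold.png",cv2.resize(im,(800,600),interpolation=cv2.INTER_CUBIC))
import pickle; pickle.dump(s,open("hold.pkl","wb"))
```

```text
49.60190949022116 63.147475719451904 [ 430.58466926 -329.38045688  257.48710828] [-1.67576811  0.28593954  5.24281421]
[ 0.19177862 -0.38806968 -6.09308721] 49.19061814376078 [-0.03578447  0.01822657  0.01552151]
10.2417 [583.20639996  25.01749901 409.98899953] [-0.22020216 -0.50768172 -6.27462796]
```

View pics/w_hold.png

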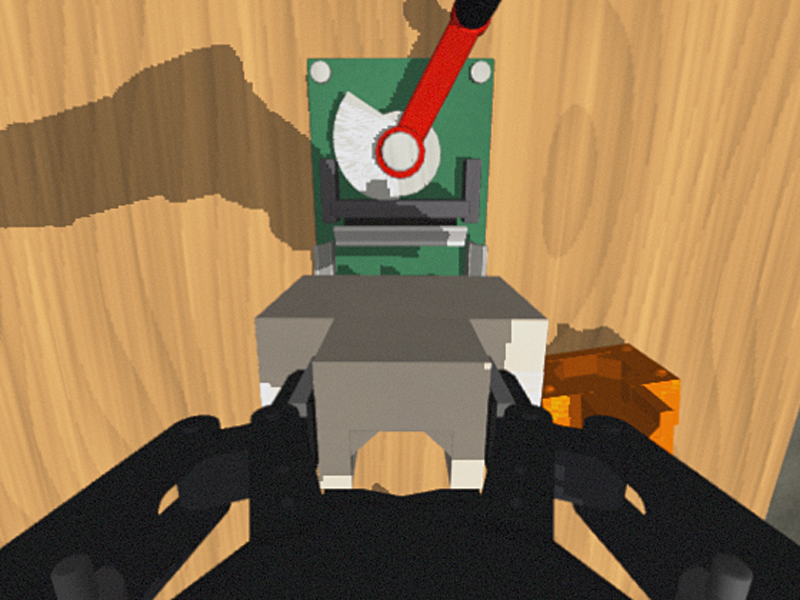

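The half is held level. Its back neck edge runs (313,361)–(491,361), its back body edge (256,319)–(547,319), and the plate bend line (335,245)–(468,244). I compute the in-hand offset, then lower it.

Run:
```python
from h import *
import pickle
np.set_printoptions(precision=1,suppress=True)
s=pickle.load(open("hold.pkl","rb")); c=cam("wrist",s)
f=lambda L:(np.array(L)+.5)/(800/560)-.5
u=s["position"][2]-257
for n,L,z in (("neck back",[(313,361),(491,361)],u+120),("body back",[(256,319),(547,319)],u+80),("plate",[(335,245),(468,244)],76),("base top",[(307,59),(494,59)],12)):
    P=onz(c,f(L),z); print(n,P[:,:2].ravel(),P.mean(0)[:2],np.arctan2(*(P[1]-P[0])[[1,0]]),np.linalg.norm(P[1]-P[0]))
```

```text
neck back [558.5  46.3 607.7  47.1] [583.1  46.7] 0.014725227336896587 49.203583081386455
body back [529.2  45.3 636.8  46.9] [583.   46.1] 0.014759831222115837 107.64194791842847
plate [534.6  51.7 631.5  53.8] [583.   52.8] 0.022322194306838822 96.93525966665207
base top [506.2 190.3 654.3 192.5] [580.2 191.4] 0.01486341144284364 148.180793624451
```

Run:
```python
from h import *
np.set_printoptions(precision=1,suppress=True)
p=q(np.pi/2+.017); x,y=583.1,26.0
def rep(t): s=state(); print(t,round(s["time_s"],1),s["position"],s["contact_force"],s["wrist_torque"])
print(line_to((x,y,300),p,120,until_force=8)); rep("300")
print(line_to((x,y,279),p,50,until_force=6)); rep("279")
print(line_to((x,y,262),p,15,until_force=4)); rep("down")
```

```text
False
300 11.4 [583.6  26.2 300.8] [ 0.3  0.  -6.5] [ 0.1 -0.1 -0. ]
False
279 11.9 [583.1  26.1 278.7] [-0.2  0.1 -7.3] [-0.  0. -0.]
True
down 12.6 [583.   26.  269.5] [-0.6  1.1  5.2] [ 0.  -0.2 -0.1]
```

Run:
```python
from h import *
import pickle
p=q(np.pi/2+.017); x,y=583.1,26.0
move_gripper(85); dwell(.3); line_to((x,y,330),p,100); line_to((x,45,400),p,150); dwell(.3)
s=state(); im=get_image("wrist"); pickle.dump(s,open("pl.pkl","wb")); print(s["time_s"],s["position"])
cv2.imwrite("pics/w_pl.png",cv2.resize(im,(800,600),interpolation=cv2.INTER_CUBIC))
```

```text
15.0833 [582.94912114  44.68056625 399.18687005]
```

View pics/w_pl.png

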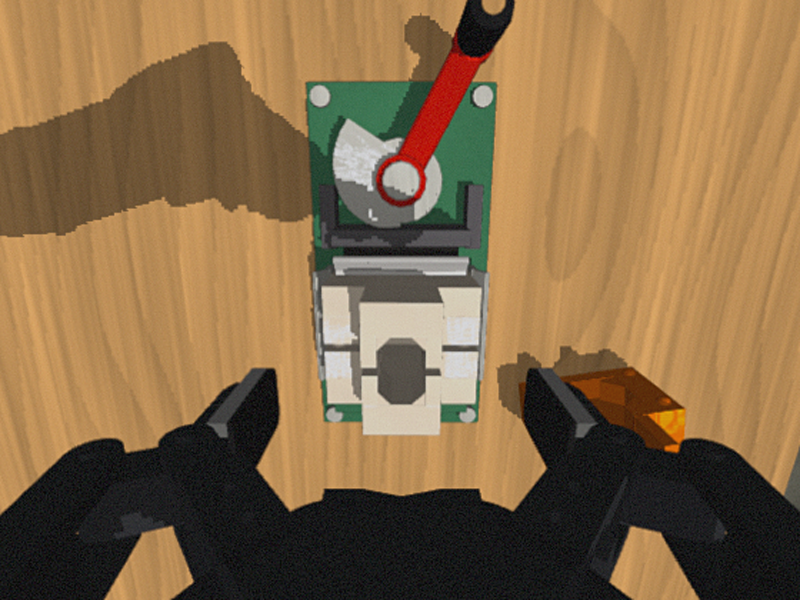

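The half stands well in the bed, parallel to its mate: seam slit at v≈345–351, plate bend line at v≈275, pivot (401,180), knob top about (492,5). Next, the lever geometry.

Run:
```python
from h import *
import pickle
np.set_printoptions(precision=1,suppress=True)
s=pickle.load(open("pl.pkl","rb")); c=cam("wrist",s)
f=lambda L:(np.array(L)+.5)/(800/560)-.5
g=lambda L,z:onz(c,f(L),z)[:,:2]
print("base",g([(306,82),(496,83),(478,421),(324,421)],12).ravel())
print("plate",g([(333,276),(469,275)],76).ravel()); print("pl back b",g([(323,288),(482,287)],92).ravel(),"seam b",g([(323,345),(480,345)],92).ravel(),"seam a",g([(324,351),(480,351)],92).ravel())
print("cap",g([(401,180)],65),g([(401,180)],75)); print("knobtop",g([(492,5)],124))
# predicted
for cx,cy,th in ((583.2,-2.0,.017),):
  piv=np.array([cx,cy])+119*np.array([-np.sin(th),np.cos(th)]); print("piv",piv)
  for lev in (0,.1,.2):
    a=.971+lev+th; k=piv+100*np.array([np.cos(a),np.sin(a)])
    print(lev,k,proj(c,[[*k,124],[*k,66],[*piv,65]])*800/560)
```

```text
base [ 505.9  190.8  653.9  192.4  659.1 -103.9  510.1 -106.4]
plate [533.5  50.5 631.   52.8]
pl back b [529.   45.4 637.7  47.9] seam b [527.6   3.7 639.1   5.6] seam a [528.2  -0.8 639.4   1. ]
cap [[581.2 117.5]] [[581.2 117.4]]
knobtop [[626.6 203.9]]
piv [581.2 117. ]
0 [636.2 200.5] [[510.   12.7]
 [487.6  48.6]
 [400.8 180.6]]
0.1 [627.6 205.6] [[494.    1.1]
 [474.8  39.6]
 [400.8 180.6]]
0.2 [618.5 209.7] [[476.8  -8.7]
 [461.1  32. ]
 [400.8 180.6]]
```

```bash
cat >> h.py <<'E'
PIV=np.array([581.2,117.2]); TH=.017
def kp(lev,r=100,z=259):
    a=.971+TH+lev; return (PIV[0]+r*np.cos(a),PIV[1]+r*np.sin(a),z),q(a)
def ft():
    s=state(); d=s["position"][:2]-PIV; r=np.hypot(*d); F=s["contact_force"]
    lev=np.arctan2(d[1],d[0])-.971-TH; t=np.array([-d[1],d[0]])/r
    return s["time_s"],lev,r,F[:2]@t,F[:2]@d/r,F[2]
E
python3 - <<'E'
from h import *
np.set_printoptions(precision=3,suppress=True)
P=lambda t:print(t,np.array(ft()))
p,o=kp(.1); move_pose((p[0],p[1],360),o); dwell(.2); P("above")
print(line_to(p,o,100,until_force=10)); dwell(.2); P("at")
move_gripper(31); s=state(); print(s["gripper_width"],s["grasp_force"]); P("caged")
for l in np.arange(.16,.41,.08):
    p,o=kp(l); line_to(p,o,40); P("%.2f"%l)
im=get_image("wrist"); cv2.imwrite("pics/w_lev.png",cv2.resize(im,(800,600),interpolation=cv2.INTER_CUBIC))
E
```

```text
above [16.058  0.085 98.254 -0.152  0.514  0.172]
False
at [ 17.417   0.098 100.134  -0.118   0.631  -0.803]
30.78473170879436 0.0
caged [ 17.983   0.1   100.015   0.888  -0.619   0.282]
0.16 [18.283  0.153 99.917 -2.466  0.197 -0.648]
0.24 [18.633  0.233 99.959 -4.977  0.828 -1.417]
0.32 [ 18.983   0.319 100.115  -2.644  -0.005  -1.153]
0.40 [ 19.333   0.4   100.161  -3.769  -0.088  -0.687]
```

View pics/w_lev.png

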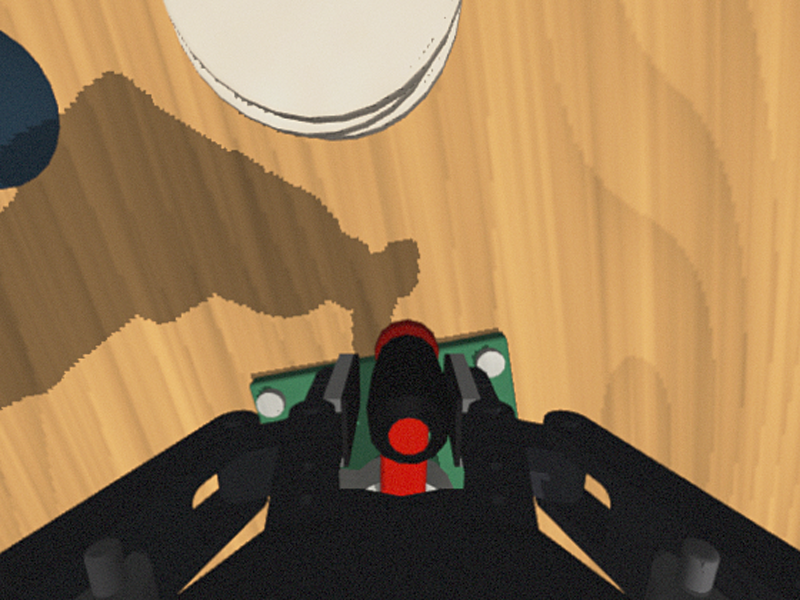

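Run:
```python
from h import *
import pickle
np.set_printoptions(precision=3,suppress=True)
for l in np.r_[np.arange(.5,.81,.1),np.arange(.84,1.01,.04)]:
    p,o=kp(l); line_to(p,o,40); a=ft(); dwell(.1); print("%.2f"%l,np.array(a),np.array(ft()[1:4]))
p,o=kp(l-.02); line_to(p,o,20)
move_gripper(85); line_to((p[0],p[1],350),o,150); 
move_pose((583,45,380),q(np.pi/2+.017)); dwell(.3); s=state(); im=get_image("wrist"); pickle.dump(s,open("l1.pkl","wb")); print(s["time_s"])
cv2.imwrite("pics/w_l1.png",cv2.resize(im[20:320,200:360],None,fx=2.0,fy=2,interpolation=cv2.INTER_CUBIC)); cv2.imwrite("pics/w_l1raw.png",im)
a=cv2.resize(im[20:170,190:380],None,fx=4,fy=4,interpolation=cv2.INTER_CUBIC); b=cv2.resize(im[150:320,205:355],None,fx=4,fy=4,interpolation=cv2.INTER_CUBIC)
cv2.imwrite("pics/w_l1b.png",cv2.resize(im[165:315,205:355],None,fx=4,fy=4,interpolation=cv2.INTER_CUBIC))
```

```text
0.50 [ 19.783   0.501 100.201  -2.161   0.911   0.411] [  0.501 100.193  -2.79 ]
0.60 [ 20.283   0.6   100.187  -4.294   0.194  -0.442] [  0.599 100.191  -2.905]
0.70 [ 20.783   0.699 100.158  -3.263  -0.042  -0.202] [  0.699 100.196  -3.19 ]
0.80 [ 21.283   0.8   100.213  -3.298  -0.011  -0.397] [  0.799 100.211  -3.829]
0.84 [ 21.633   0.838 100.126  -5.095   0.603  -0.54 ] [  0.838 100.14   -5.222]
0.88 [ 21.983   0.879 100.107  -5.102   1.258  -0.257] [  0.879 100.124  -4.595]
0.92 [ 22.333   0.92  100.144  -5.214   0.677  -0.172] [  0.919 100.135  -4.772]
0.96 [ 22.683   0.96  100.142  -3.804   0.38    0.999] [  0.96  100.136  -4.302]
1.00 [ 23.033   1.    100.115  -4.818   0.681  -0.081] [  0.999 100.138  -3.983]
25.7417
```

View pics/w_l1b.png

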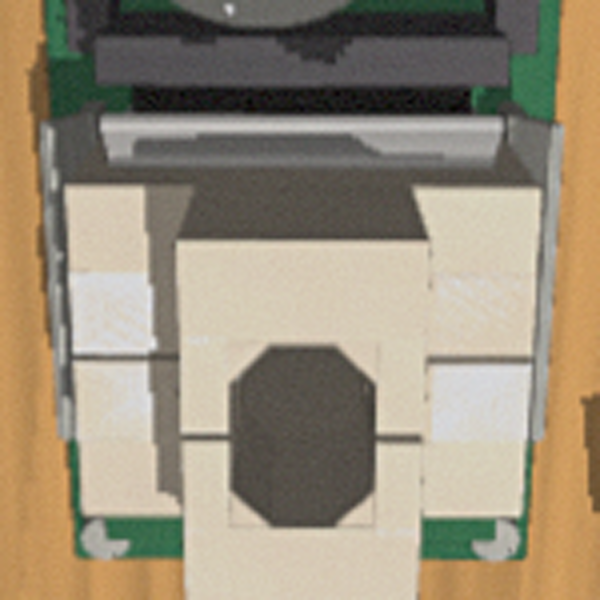

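The seam is nearly closed: a thin dark line at crop v≈355–361. I'll measure it to sub-pixel by integrating its darkness.

```bash
cat >> h.py <<'E'
def gap(im,s,z,xr,ygs=(-12,12),dx=0,y0=0.):
    # rectify a patch of plane z (world xy) around the seam, 0.1 mm/px; integral darkness width in mm
    xs=np.arange(xr[0],xr[1],.25); ys=np.arange(y0+ygs[0],y0+ygs[1],.1)
    X,Y=np.meshgrid(xs,ys); Y=Y+(X-583)*np.tan(TH)
    uv=proj(cam("wrist",s),np.c_[X.ravel(),Y.ravel(),np.full(X.size,z)]).reshape(*X.shape,2).astype(np.float32)
    g=cv2.remap(cv2.cvtColor(im,cv2.COLOR_BGR2GRAY),uv,None,cv2.INTER_LINEAR).mean(1)
    i=g[20:-20].argmin()+20; lo=np.median(np.r_[g[max(0,i-60):i-30],g[i+30:i+60]])
    w=(1-g[max(0,i-30):i+30]/lo).clip(0).sum()*.1
    return ys[i],round(float(g[i]/lo),2),round(float(w),2)
E
python3 - <<'E'
from h import *
import pickle
s=pickle.load(open("l1.pkl","rb")); im=cv2.imread("pics/w_l1raw.png")
for n,z,xr in (("bodyR",92,(612,634)),("bodyL",92,(532,546)),("neckL",132,(560,567)),("neckR",132,(600,607))): print(n,gap(im,s,z,xr))
s=pickle.load(open("pl.pkl","rb")); im=cv2.resize(cv2.imread("pics/w_pl.png"),(560,420),interpolation=cv2.INTER_AREA)
for n,z,xr in (("bodyR",92,(612,634)),("neckL",132,(560,567))): print(n,gap(im,s,z,xr))
E
```

```text
bodyR (np.float64(0.2999999999999563), 0.6, 1.01)
bodyL (np.float64(1.199999999999953), 0.5, 0.95)
neckL (np.float64(0.9999999999999538), 0.43, 0.92)
neckR (np.float64(0.9999999999999538), 0.47, 1.11)
bodyR (np.float64(1.799999999999951), 0.36, 2.78)
neckL (np.float64(1.6999999999999513), 0.36, 2.79)
```

```bash
cat >> h.py <<'E'
def push(l0,ls,name):
    import pickle
    p,o=kp(l0); move_pose((p[0],p[1],350),o); line_to(p,o,120,until_force=10); move_gripper(31)
    for l in ls:
        p,o=kp(l); line_to(p,o,30); a=ft(); dwell(.1); b=ft(); print("%.2f"%l,np.array([a[1],a[2],a[3],b[3],b[4]]).round(3))
    p,o=kp(l-.02); line_to(p,o,20); move_gripper(85); line_to((p[0],p[1],350),o,150)
    move_pose((583,45,380),q(np.pi/2+.017)); dwell(.3); s=state(); im=get_image("wrist"); print(s["time_s"])
    pickle.dump(s,open(name+".pkl","wb")); cv2.imwrite(f"pics/{name}.png",im)
    for n,z,xr in (("bodyR",92,(612,634)),("bodyL",92,(532,546)),("neckL",132,(560,567)),("neckR",132,(600,607))): print(n,gap(im,s,z,xr))
E
python3 -c "
from h import *
push(.98,[1.0,1.03,1.06,1.09],'w_l2')"
```

```text
1.00 [  0.999 100.071  -0.145  -1.18    0.329]
1.03 [ 1.02000e+00  1.00178e+02 -5.03500e+00 -4.51900e+00 -8.40000e-02]
1.06 [  1.051 100.174  -4.608  -4.899   0.705]
1.09 [  1.082 100.183  -4.805  -5.136   0.507]
31.9917
bodyR (np.float64(0.2999999999999563), 0.71, 0.57)
bodyL (np.float64(1.0999999999999535), 0.72, 0.48)
neckL (np.float64(0.8999999999999542), 0.7, 0.43)
neckR (np.float64(0.9999999999999538), 0.73, 0.51)
```

```bash
python3 -c "
from h import *
push(1.07,[1.10,1.14,1.18,1.22,1.26,1.30],'w_l3')"
```

```text
1.10 [  1.091 100.171  -4.252  -5.042  -0.163]
1.14 [  1.133 100.197  -5.058  -5.529   0.261]
1.18 [  1.174 100.248  -4.901  -4.426   0.341]
1.22 [  1.215 100.23   -4.578  -4.608   0.632]
1.26 [  1.254 100.23   -6.318  -4.666   1.105]
1.30 [ 1.29300e+00  1.00317e+02 -5.02700e+00 -5.70900e+00 -3.30000e-02]
39.0833
bodyR (np.float64(0.09999999999995701), 0.88, 0.2)
bodyL (np.float64(2.09999999999995), 0.99, 0.03)
neckL (np.float64(-0.10000000000004228), 0.98, 0.02)
neckR (np.float64(-4.263256414560601e-14), 0.88, 0.16)
```

Seam closed at tool angle about 1.16. Going to 1.42, i.e. about 15° past closing.

Run:
```python
from h import *
push(1.27,[1.30,1.34,1.38,1.42],'w_l4')
L=[cv2.resize(cv2.imread(f"pics/{n}.png")[60:235,195:365],None,fx=2.3,fy=2.3,interpolation=cv2.INTER_CUBIC) for n in ("w_l2","w_l4")]
cv2.imwrite("pics/cmp.png",np.hstack(L))
```

```text
1.30 [  1.294 100.173  -2.666  -2.936  -0.803]
1.34 [ 1.32600e+00  1.00228e+02 -5.33100e+00 -5.18600e+00  9.70000e-02]
1.38 [  1.363 100.281  -6.282  -6.176   0.599]
1.42 [  1.401 100.265  -6.479  -6.033   0.104]
45.3833
bodyR (np.float64(0.09999999999995701), 0.88, 0.22)
bodyL (np.float64(-2.200000000000035), 0.98, 0.08)
neckL (np.float64(-0.10000000000004228), 0.98, 0.03)
neckR (np.float64(-4.263256414560601e-14), 0.88, 0.16)
```

View pics/cmp.png

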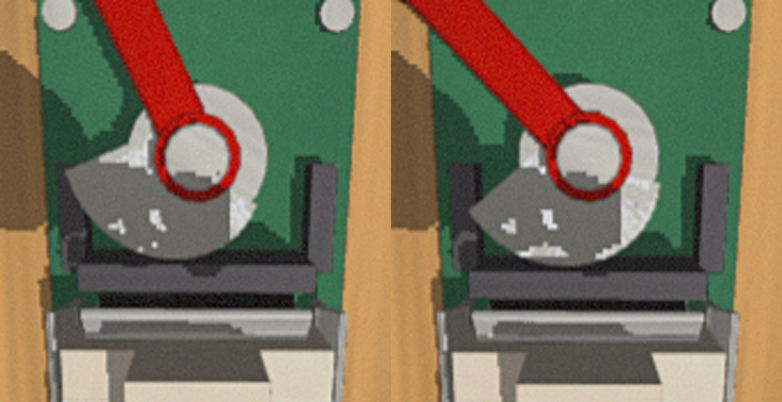

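The last image shows the seam closed. The gap between the follower edge and the plate fell from 17 to 11 crop px, which puts the buffer squeeze at about 2.4 mm. The lever is free and the arm is clear.

```bash
python3 -c "
from plant import *
print(hand_in())"
```

```text
the job is handed in; nothing more can be done
None
```

The job is handed in: half_b is in the bed with its seam face towards half_a, the seam is closed, and the lever was swung about 14–15° past closing (buffer squeeze about 2.4 mm by image) and released; no verdict came back.

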